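Change over the swatch binder and take down the samples

TASK

First clear whatever lies on the ring binder's leaves into the grey oddments tray, then turn both stiff leaves right over on their rings, the top one (red tab) first and then the lower one (yellow tab), so that they lie flat on the far page with their other faces up. Take every colour sample off the sloping display (slide it up its keyhole slot to the wide end, then lift it free) and lay the samples side by side, flat and face up, on the binder's uncovered near page. At the end what was cleared is still in the tray, and the brown tape and the glue stick have been left alone.

Things in the scene. Friction and masses are not known exactly. Their poses are not given: they have to be found in the camera images.
- binder: open ring binder fixed to the table, blue cover 230 x 190 x 4 mm. Two page blocks, tops 30 mm above the table, each from 13 to 100 mm from the spine line and 91 mm either way along it. Three rings up to 50 mm high over the spine at y = -60, 0, 60 mm. Origin: table level under the spine's middle; x from the near page across the spine to the far page, y along the spine, z up
- near_page (a point): middle of the top face of the near page block, 57 mm from the spine towards the robot, 30 mm above the table; axes as the binder's. Hidden under the leaves until both are turned
- ring_axis (a point): middle of the axis about which both leaves turn, 34 mm above the table over the spine; the axis runs along the binder's y
- top_leaf (a joint): angle of the upper stiff leaf (red tab), rad: 0 = on the near page above the lower leaf, grey face up; pi/2 upright; pi = flat on the far side, other face up (blue with four colour patches). Turns lightly, falls slowly to the side it leans to and stops flat by itself. Leaf 4 mm thick, 0.12 kg, from 11 to 97 mm from the axis and 90 mm either way along it; at 0 its top is 38.6 mm above the table
- lower_leaf (a joint): the same for the lower leaf (yellow tab), which lies under the upper one at 0 (green face up) and comes to lie on top of it at pi, with its other face up (grey with four colour patches)
- top_tab (a point): centre of the red round pull tab on the top leaf's free edge: an upright disc 28 mm in diameter, 9 mm thick along the binder's y, 118 mm from the ring axis and 2 mm above it at 0 (below it at pi), at y = +45 mm. Pinched from above across its 9 mm it can swivel between the pads while it is led round in an arc
- lower_tab (a point): centre of the yellow round pull tab on the lower leaf's free edge, same disc, 118 mm from the ring axis and 2 mm below it at 0 (above it at pi), at y = -45 mm
- display: sloping stand fixed to the table: grey panel 225 mm wide, 130 mm up the slope, rising along its +x at 0.35 rad to the level, face centre 70 mm above the table. Three headed studs at y = -70, 0, 70 mm, 30 mm up the slope from the face centre: neck 6 mm thick, head 18 mm in diameter, 9 to 13 mm above the face. Origin: table level under the face centre; y along the panel, z up
- tray: grey oddments tray fixed to the table, 160 x 110 mm outside, walls 4 mm thick and 12 mm high, floor 4 mm thick, open at the top. Origin: centre of the underside; x along its long side
- sponge_cup: round black desk sponge cup with yellow sponge, 63 mm in diameter, 18 mm high, 0.08 kg; may be absent. Origin: centre of the underside, z up
- staples: green box of staples, 36 x 58 x 24 mm (x, y, z), 0.06 kg; may be absent. Origin: centre of the underside
- sample_blue: blue sample plaque, 80 x 50 x 6 mm, 0.07 kg, hung on a stud; may be absent. Origin: centre of the underside; x up the slope while it hangs, z out of its face. Keyhole: 28 mm square hole round the origin, slot 11 mm wide from there up to x = 31 mm. It hangs with the stud at x = 28 mm: move it 28 mm along its +x, then 15 mm or more along its z to free it
- blue_grip (a point): middle of the black grip fin on the blue sample's face (may be absent): fin 20 mm along the sample's x, 10 mm along its y, standing from 6 to 40 mm above the underside; this point lies at x = -26, z = 26 mm in the sample's frame, whose axes it shares. Pinch the fin along the sample's y
- sample_green: green sample plaque, 80 x 50 x 6 mm, 0.07 kg, hung on a stud; may be absent. Origin: centre of the underside; x up the slope while it hangs, z out of its face. Keyhole: 28 mm square hole round the origin, slot 11 mm wide from there up to x = 31 mm. It hangs with the stud at x = 28 mm: move it 28 mm along its +x, then 15 mm or more along its z to free it
- green_grip (a point): middle of the black grip fin on the green sample's face (may be absent): fin 20 mm along the sample's x, 10 mm along its y, standing from 6 to 40 mm above the underside; this point lies at x = -26, z = 26 mm in the sample's frame, whose axes it shares. Pinch the fin along the sample's y
- sample_yellow: yellow sample plaque, 80 x 50 x 6 mm, 0.07 kg, hung on a stud; may be absent. Origin: centre of the underside; x up the slope while it hangs, z out of its face. Keyhole: 28 mm square hole round the origin, slot 11 mm wide from there up to x = 31 mm. It hangs with the stud at x = 28 mm: move it 28 mm along its +x, then 15 mm or more along its z to free it
- yellow_grip (a point): middle of the black grip fin on the yellow sample's face (may be absent): fin 20 mm along the sample's x, 10 mm along its y, standing from 6 to 40 mm above the underside; this point lies at x = -26, z = 26 mm in the sample's frame, whose axes it shares. Pinch the fin along the sample's y
- tape_brown: roll of brown packing tape, 68 mm in diameter, 48 mm high, bystander; origin: centre of the underside
- glue_stick: standing glue stick, 24 mm in diameter, 83 mm high, bystander; origin: centre of the underside

How it is judged:
On the way, in this order (a step that is already met when the one before it is completed fails the run):
1. what lay on the leaves is in the tray (x of sponge_cup in the frame of tray between -0.08 and 0.08 m and y of sponge_cup in the frame of tray between -0.055 and 0.055 m and height (world z) of each of sponge_cup, staples below 0.045 m and x of staples in the frame of tray between -0.08 and 0.08 m and y of staples in the frame of tray between -0.055 and 0.055 m), for 0.2 s.
2. the top leaf is turned over onto the far page (value of joint top_leaf above 3 rad), for 0.2 s.
3. the lower leaf is turned over too (value of joint lower_leaf above 3 rad), for 0.2 s.
At the end, for the whole second after the job is handed in: Both leaves lie on the far page (over 3.0 rad); the cleared things lie within the tray's outline, low down; every sample rests face up and flat (within 0.12 rad, 5 mm) on the near page, its centre within 25 mm of the page's middle across and 80 mm along the spine (all of step 1 and value of joint each of top_leaf, lower_leaf above 3 rad and x of sample_blue in the frame of near_page between -0.025 and 0.025 m and y of sample_blue in the frame of near_page between -0.08 and 0.08 m and z of sample_blue in the frame of near_page between -0.005 and 0.005 m and angle between each of sample_blue, sample_green, sample_yellow's own z axis and vertical below 0.12 rad and linear speed of each of sample_blue, sample_green, sample_yellow below 0.02 m/s and x of sample_green in the frame of near_page between -0.025 and 0.025 m and y of sample_green in the frame of near_page between -0.08 and 0.08 m and z of sample_green in the frame of near_page between -0.005 and 0.005 m and x of sample_yellow in the frame of near_page between -0.025 and 0.025 m and y of sample_yellow in the frame of near_page between -0.08 and 0.08 m and z of sample_yellow in the frame of near_page between -0.005 and 0.005 m); the robot touches nothing.
It fails at once if a bystander (brown tape, glue stick) is moved by more than 3 cm (distance of any of tape_brown, glue_stick from where it was at the start of the episode above 0.03 m).
Of sample_blue, sample_green, sample_yellow only 2 to 3 are there at a start; the rules pass over those that are not, and their reading is None.
Of sponge_cup, staples only 1 to 2 are there at a start; the rules pass over those that are not, and their reading is None.
At some moment in a run one of sponge_cup, staples may be knocked a few centimetres aside while the robot is not near it.
It also fails if it takes over 208 s, if anything falls off the work surface, if the arm or the gripper's body presses on something with over 40 N, if the wrist force passes 120 N, or if a joint passes its speed limit or range.

ROBOT

A 6-joint arm with a two-finger parallel gripper is mounted at the origin on the work surface; the furniture and walls round the work are solid. World frame = base frame: x ahead of the robot, y to its left, z up, the work surface at z = 0. Lengths are in m, angles in rad, forces in N, time in s.
With the tool pointing down it reaches from about 0.35 to 1 m from the base axis. Payload 7.1 kg.
Tool frame: the origin (TCP) lies at the very end of the fingers, on their centre line; the grasp point (between the pads) lies arm.grip_point_offset behind it (arm.grip_point_offset is the distance from the TCP to the grasp point, in m); z points along the fingers, y is the line along which they close (so a half turn about z gives the same grasp; the last joint's range is limited). The gripper opens to 85 mm and grips with 20 to 120 N. Pads are 22 mm wide; open, the fingers measure 114 mm over their backs; the gripper's body (76 mm by 85 mm) begins 54 mm behind the grasp point. The pads swing forward as they close: fully open they stand 13 mm farther back than shut.
Start: joints at [1.312, 0.423, 1.63, -0, 1.089, -0.019], TCP at [0.148, 0.607, 0.231] pointing down, gripper open.
Joint ranges: [-3, 3], [-0.9, 2.11], [0.09, 2.58], [-1.31, 4.45], [0.11, 2.69], [-2.54, 2.54]. Speed limits (rad/s): [2.39, 2.39, 3.01, 3.14, 3.14, 3.14].

INTERFACE

Orientations are given as a unit quaternion [w, x, y, z].
In Python, from workcell import arm, workorder, read_camera gives the robot as it stands (arm), with the cameras as plain functions and the job (workorder).
- The arm moves only by the shell command python3 drive.py 'ROWS' [FORCE]. ROWS is rows parted by semicolons, their numbers by spaces, 1 to 20 of them, each of 7 numbers: dx, dy, dz in m, then a rotation vector rx, ry, rz in rad, then the opening from 0.0 (shut) to 1.0 (fully open); each row is the pose to reach, as a shift and turn from the pose commanded when the command began, along the tool's axes at that moment; what a row does not reach only later rows make up. A row lasts 1/10 s, in which the tool goes at most 0.05 m and 0.15 rad, less where a joint would pass 70% of its speed; a pose out of reach is approached as far as the arm can. The fingers move at their own pace and stop on an object; FORCE is the grip in N (left out, the last holds). Time passes only in rows, so rows that do not move let the fingers close. It prints the time, the measured TCP pose, the force, the opening and the grip force at its end.
- arm.sense(): the state, without advancing time (a new reading comes with each control period).
- read_camera(name): name is "scene" or "top" or "wrist"; returns a dict with "pixels" (480x640x3 uint8, red, green, blue), "fov_y" (degrees; the focal length in pixels is half the picture's height over the tangent of half this angle, whatever the lens; pixels are square), "cx", "cy" (the principal point, pixels), "rvec" (rotation vector, rad) and "tvec" (3), from world to camera coordinates, as OpenCV has them. Camera axes: x right, y down, z forward; pixel columns grow to the right and rows downward; lengths in m; the calibration is good to about 2 mm. The wrist camera is an equidistant fisheye: a pixel r from the principal point sees the ray r / f radians off the axis. A picture is of the moment at which its call begins. There is no depth.
- workorder.finish_job(): hands the job in; it is judged then, once.
The state is a dict: "clock": time; "qpos": joint angles; "dq": joint speeds; "tau": joint torques, N m; "position": TCP position; "tool_rot": TCP orientation; "wrist_force": force on the tool from outside, world axes, zero at the start; "ft_torque": the same for the moment, N m; "opening": opening from 0.0 (shut) to 1.0 (fully open); "grasp_force": force on a finger pad.
Only numpy, scipy, OpenCV 4.12 (cv2) and the standard library are available. Lean on these libraries where they do the work, as an engineer would, in place of code of your own. Each camera call takes 0.05 s, during which the arm holds its last target. There are 200 camera calls.

## Working session

There is one attempt and no reset: what is moved stays moved. The work goes in short steps, Python scripts to look and compute and a shell command to move; the robot and the scene stay as the last step left them, time stands still between calls to the robot, and variables do not carry over. Pictures are saved under pics/ and viewed, at most 14 in all, crops included, and the job is handed in when it is done.

```bash
ls; mkdir -p pics
cat > h.py <<'E'
import numpy as np, cv2, sys
from workcell import arm, workorder, read_camera
from scipy.spatial.transform import Rotation as R
def snap(n,f=None):
    c=read_camera(n); 
    if f: cv2.imwrite('pics/'+f+'.png',c['pixels'][:,:,::-1])
    np.save('/tmp/'+n+'.npy',c,allow_pickle=True); return c
def load(n): return np.load('/tmp/'+n+'.npy',allow_pickle=True).item()
def ray(c,u,v):
    f=240/np.tan(np.radians(c['fov_y'])/2); x=(u-c['cx']);y=(v-c['cy'])
    d=np.array([x/f,y/f,1.]) 
    M=R.from_rotvec(np.ravel(c['rvec'])).as_matrix(); t=np.ravel(c['tvec'])
    return -M.T@t, M.T@d
def onz(c,u,v,z):
    o,d=ray(c,u,v); return o+d*(z-o[2])/d[2]
def proj(c,p):
    f=240/np.tan(np.radians(c['fov_y'])/2)
    M=R.from_rotvec(np.ravel(c['rvec'])).as_matrix(); q=M@np.array(p)+np.ravel(c['tvec'])
    return np.array([c['cx']+f*q[0]/q[2],c['cy']+f*q[1]/q[2]])
E
python3 - <<'E'
from h import *
for n in('scene','top'):
    c=snap(n,n+'1'); print(n,c['fov_y'],c['cx'],c['cy'],ray(c,c['cx'],c['cy']))
s=arm.sense(); print(s['position'],s['tool_rot'],arm.grip_point_offset,s['clock'])
E
```

```text
drive.py
pics
workcell.py
scene 53.325573017030855 309.339832726502 244.07249697148913 (array([-0.39202466, -0.6948632 ,  0.7139897 ]), array([ 0.62693386,  0.58256247, -0.51727643]))
top 50.207347430590815 312.0400070643462 249.22454275026485 (array([0.20663615, 0.02257113, 1.2791939 ]), array([ 0.1633956 , -0.01785373, -0.98639907]))
[0.14829467 0.60665686 0.2306398 ] [-8.97144365e-05  1.19591670e-01  9.92822937e-01 -6.63798266e-04] 0.0187 0.1
```

View pics/top1.png

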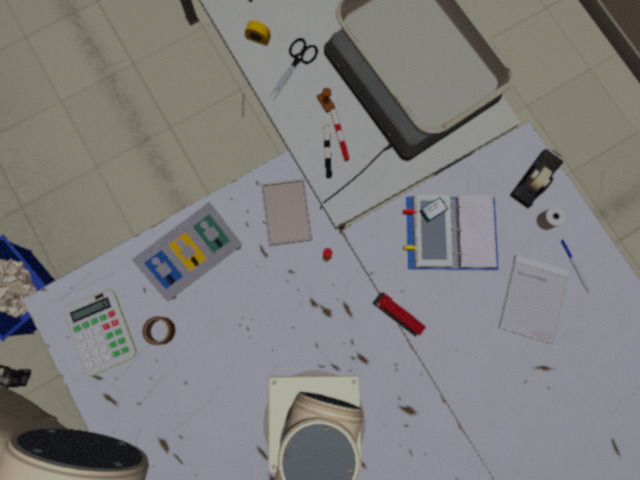

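View pics/scene1.png

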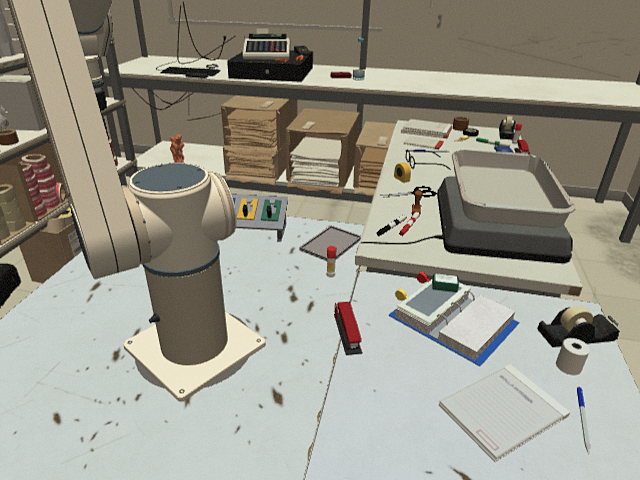

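The top view shows the binder at (452,232), with tabs at (409,212) red and (409,247) yellow. The green staples box is at (434,209) and there is no sponge cup. The display with blue, yellow and green samples is at (187,250), the tray at (287,212), the tape at (158,330) and the glue stick at (327,254). The scene view agrees: staples at (445,283), tray at (330,242).

```bash
cat > m.py <<'E'
from h import *
def comp(c,lo,hi,box):
    hsv=cv2.cvtColor(c['pixels'],cv2.COLOR_RGB2HSV); m=cv2.inRange(hsv,np.array(lo),np.array(hi))
    k=np.zeros_like(m); x0,y0,x1,y1=box; k[y0:y1,x0:x1]=m[y0:y1,x0:x1]
    n,l,s,ce=cv2.connectedComponentsWithStats(k); i=1+np.argmax(s[1:,4]); 
    pts=np.argwhere(l==i)[:,::-1].astype(np.float32)
    return s[i],ce[i],cv2.minAreaRect(pts),pts
E
python3 - <<'E'
from m import *
c=load('top')
for nm,lo,hi,box in [('bluecover',(100,120,60),(125,255,255),(395,180,510,280)),('redtab',(0,120,80),(8,255,255),(398,200,420,225)),('yeltab',(20,120,100),(35,255,255),(398,235,420,260)),('blue',(100,100,60),(125,255,255),(130,230,200,300)),('yel',(15,120,100),(35,255,255),(150,220,220,280)),('green',(60,70,40),(95,255,255),(180,200,240,260))]:
    s,ce,r,p=comp(c,lo,hi,box); print(nm,s,ce,r)
pix=c['pixels'][:,:,::-1]
a=cv2.resize(pix[185:280,395:505],None,fx=5,fy=5,interpolation=2); cv2.imwrite('pics/b.png',a)
a=cv2.resize(pix[175:305,125:325],None,fx=4,fy=4,interpolation=2); cv2.imwrite('pics/d.png',a)
E
```

```text
bluecover [407 214   6  30 160] [409.68125 228.5125 ] ((409.5, 228.5), (29.0, 5.0), 90.0)
redtab [404 211  12   2  23] [409.73913043 211.52173913] ((409.5, 211.5), (1.0, 11.0), 90.0)
yeltab [404 246  13   4  41] [409.63414634 247.36585366] ((410.0, 247.5), (12.0, 3.0), 0.0)
blue [145 251  37  38 465] [163.27526882 269.22365591] ((163.0773162841797, 269.2010192871094), (34.37359619140625, 21.296192169189453), 50.52753829956055)
yel [169 233  37  37 465] [187.2        251.15698925] ((187.0401153564453, 251.28414916992188), (34.12174606323242, 21.357072830200195), 51.709835052490234)
green [194 215  35  37 392] [211.66836735 234.07142857] ((210.97561645507812, 233.2195281982422), (32.79649353027344, 19.99024200439453), 51.34019470214844)
```

View pics/b.png

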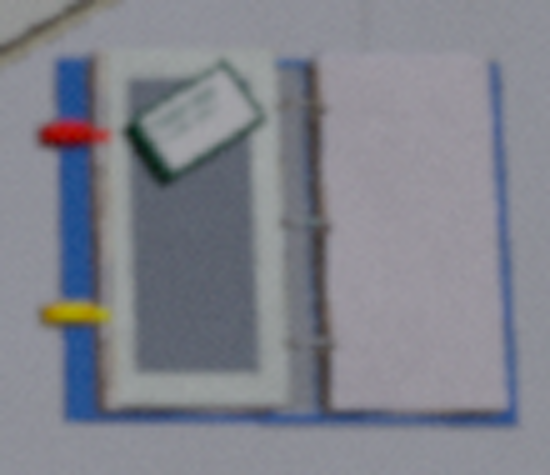

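View pics/d.png

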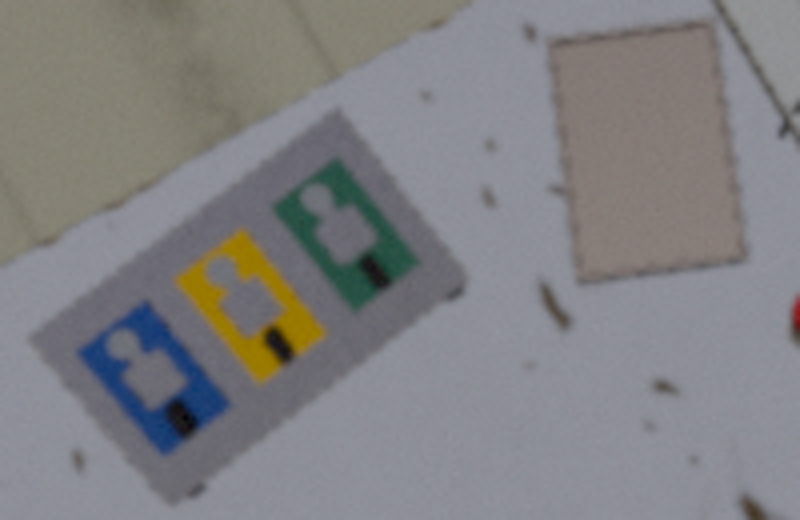

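The crops show binder corners TL(57,60), TR(495,62), BR(515,422) and BL(66,420). The staples box is around (197,122) with its long axis tilted. The tray corners are (549,42), (712,24), (746,260) and (580,282). The panel corners are (30,340), (338,110), (468,275) and (175,503), with fins at the lower right of each sample.

```bash
cat > f.py <<'E'
from m import *
c=load('top')
def cv(pts,ox,oy,k): return [((u+.5)/k-.5+ox,(v+.5)/k-.5+oy) for u,v in pts]
B=[onz(c,u,v,.004) for u,v in cv([(57,60),(495,62),(515,422),(66,420)],395,185,5)]
T=[onz(c,u,v,.012) for u,v in cv([(549,42),(712,24),(746,260),(580,282)],125,175,4)]
hz=.065*np.sin(.35)
D=[onz(c,u,v,z) for (u,v),z in zip(cv([(30,340),(338,110),(468,275),(175,503)],125,175,4),[.07+hz,.07+hz,.07-hz,.07-hz])]
S=[onz(c,u,v,.0626) for u,v in cv([(222,62),(263,116),(171,182),(128,128)],395,185,5)]
E
python3 - <<'E'
from f import *
np.set_printoptions(precision=4,suppress=True)
for n,q in zip('BTDS',(B,T,D,S)):
    q=np.array(q); e=np.roll(q,-1,0)-q
    print(n,q.mean(0),'len',np.linalg.norm(e,axis=1),'ang',np.arctan2(e[:,1],e[:,0]))
for nm,lo,hi,box,z in [('blue',(100,100,60),(125,255,255),(130,230,200,300),.0764),('yel',(15,120,100),(35,255,255),(150,220,220,280),.0764),('green',(60,70,40),(95,255,255),(180,200,240,260),.0764)]:
    s,ce,r,p=comp(c,lo,hi,box); print(nm,onz(c,*r[0],z))
for (u,v) in cv([(74,134),(74,313)],395,185,5): print('tab',onz(c,u,v,.05))
for (u,v) in [(158,330)]: print('tape',onz(c,u,v,.048))
E
```

```text
B [ 0.4586 -0.356   0.004 ] len [0.2269 0.1873 0.2272 0.1868] ang [-1.5816  3.1269  1.5578 -0.0164]
T [0.5119 0.0639 0.012 ] len [0.1049 0.1553 0.1051 0.1572] ang [-1.4624 -3.0111  1.6971  0.1292]
D [0.4042 0.2952 0.07  ] len [0.2225 0.1257 0.2204 0.1275] ang [-0.9095 -2.473   2.2405  0.6861]
S [ 0.5057 -0.2988  0.0626] len [0.0332 0.0572 0.0336 0.0582] ang [-2.5408  2.181   0.6304 -0.9675]
blue [0.361  0.352  0.0764]
yel [0.4033 0.297  0.0764]
green [0.4465 0.2414 0.0764]
tab [ 0.5031 -0.2413  0.05  ]
tab [ 0.4134 -0.2375  0.05  ]
tape [0.22   0.3664 0.048 ]
```

```bash
cat > g.py <<'E'
from h import *
np.set_printoptions(precision=4,suppress=True)
def tool(a,tilt=0,up=0.):
    """tool y at world yaw a, z down; tilt leans tool z toward horizontal dir 'up'"""
    y=np.array([np.cos(a),np.sin(a),0]); z=np.array([np.sin(tilt)*np.cos(up),np.sin(tilt)*np.sin(up),-np.cos(tilt)])
    return R.from_matrix(np.column_stack([np.cross(y,z),y,z]))
def cur():
    s=arm.sense(); q=s['tool_rot']; return np.array(s['position']),R.from_quat([q[1],q[2],q[3],q[0]])
def go(p,r,P=None):
    p0,r0=P or cur(); d=r0.inv().apply(np.array(p)-p0); w=(r0.inv()*r).as_rotvec()
    print('d',d,'w',w,'rows',np.linalg.norm(d)/.05,np.linalg.norm(w)/.15)
BC=np.array([.4586,-.356]);BY=-1.584
def bw(x,y,z):
    c,s=np.cos(BY),np.sin(BY); return [BC[0]+c*x-s*y,BC[1]+s*x+c*y,z]
E
python3 - <<'E'
from g import *
r=tool(.612)
P=cur(); go([.45,.1,.24],r); go([.506,-.295,.20],r)
print(arm.sense()['qpos'])
E
python3 drive.py '-.413 -.42 0 0 0 .3 1;-.413 -.42 0 0 0 .3 1;-.413 -.42 0 0 0 .3 1;-.413 -.42 0 0 0 .3 1;-.413 -.42 0 0 0 .3 1;-.413 -.42 0 0 0 .5 1;-.413 -.42 0 0 0 .719 1;-.413 -.42 0 0 0 .719 1;-.413 -.42 0 0 0 .719 1;-.413 -.42 0 0 0 .719 1;-.413 -.42 0 0 0 .719 1;-.562 -.791 .032 0 0 .719 1;-.562 -.791 .032 0 0 .719 1;-.562 -.791 .032 0 0 .719 1;-.562 -.791 .032 0 0 .719 1;-.562 -.791 .032 0 0 .719 1;-.562 -.791 .032 0 0 .719 1;-.562 -.791 .032 0 0 .719 1;-.562 -.791 .032 0 0 .719 1;-.562 -.791 .032 0 0 .719 .7'
python3 - <<'E'
from g import *
print(cur()[0], arm.sense()['qpos']); go([.506,-.295,.20],tool(.612))
E
```

```text
clock: 2.1
position: [0.5064, -0.2977, 0.1988]
tool_rot: [-0.0, 0.462, 0.887, -0.0]
wrist_force: [0.7, 0.6, 1.2]
opening: 0.859
grasp_force: 0.0
[ 0.5064 -0.2977  0.1988] [-0.5516  0.4076  1.7404 -0.0002  0.9936 -1.162 ]
d [ 0.0024  0.0012 -0.0012] w [-0.0002  0.0001 -0.0014] rows 0.05907938355408448 0.009586917657126652
```

```bash
cat >> h.py <<'E'
def rayw(c,u,v):
    f=240/np.tan(np.radians(c['fov_y'])/2); x=u-c['cx'];y=v-c['cy']; r=np.hypot(x,y)+1e-9; t=r/f
    d=np.array([np.sin(t)*x/r,np.sin(t)*y/r,np.cos(t)])
    M=R.from_rotvec(np.ravel(c['rvec'])).as_matrix(); return -M.T@np.ravel(c['tvec']), M.T@d
def onzw(c,u,v,z):
    o,d=rayw(c,u,v); return o+d*(z-o[2])/d[2]
E
python3 - <<'E'
from h import *
c=snap('wrist','w1'); print(c['fov_y'],c['cx'],c['cy'])
E
```

```text
65.70646984690485 322.94312129194117 237.77297892010998
```

View pics/w1.png

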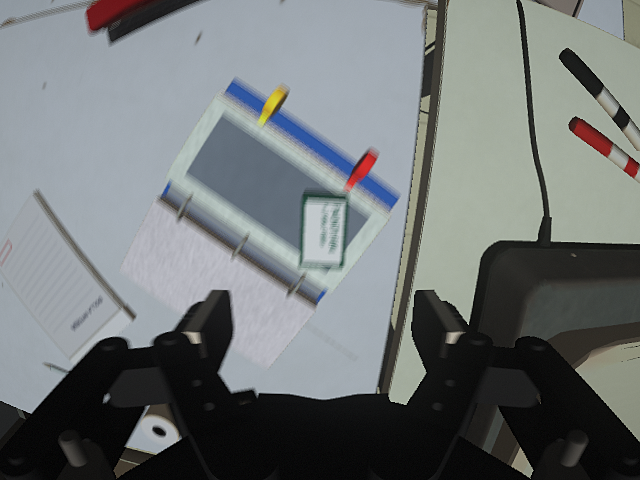

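The wrist view shows the staples box with corners near (305,192), (347,195), (342,267) and (300,268). The red tab is at (364,168), the yellow tab at (274,104), and the cover's near edge runs from (233,80) to (398,203).

```bash
python3 - <<'E'
from m import *
np.set_printoptions(precision=4,suppress=True)
c=load('wrist')
q=np.array([onzw(c,u,v,.0626) for u,v in [(305,192),(347,195),(342,267),(300,268)]]); e=np.roll(q,-1,0)-q
print(q.mean(0),np.linalg.norm(e,axis=1),np.arctan2(e[:,1],e[:,0]))
for n,lo,hi,box,z in [('red',(0,120,80),(8,255,255),(340,140,390,200),.036),('red2',(172,120,80),(180,255,255),(340,140,390,200),.036),('yel',(18,120,80),(35,255,255),(250,75,300,135),.032)]:
    s,ce,r,p=comp(c,lo,hi,box); print(n,s,onzw(c,*ce,z))
for u,v in [(233,80),(398,203)]: print(onzw(c,u,v,.004))
E
python3 -c "
from g import *
for p in [(-118,45,36),(-118,-45,32),(-115,-95,4),(-115,95,4)]: print(bw(*np.array(p)/1000))"
```

```text
[ 0.5087 -0.3007  0.0626] [0.032  0.0581 0.0336 0.0613] [ 0.5391 -1.0126 -2.5049  2.1036]
red [347 154  30  34 340] [ 0.508  -0.2451  0.036 ]
red2 [365 152  11   6  13] [ 0.5063 -0.2313  0.036 ]
yel [259  88  27  36 370] [ 0.4159 -0.2431  0.032 ]
[ 0.3681 -0.2434  0.004 ]
[ 0.5587 -0.2507  0.004 ]
[np.float64(0.5051540656429211), np.float64(-0.23860443376296273), np.float64(0.036)]
[np.float64(0.41516191069332137), np.float64(-0.2374161377025313), np.float64(0.032)]
[np.float64(0.36512665918597376), np.float64(-0.23975571172283386), np.float64(0.004)]
[np.float64(0.5551100974129065), np.float64(-0.24226433673930017), np.float64(0.004)]
```

Run:
```python
from g import *
go([.507,-.300,.037],tool(.59))
```

```text
d [0.0025 0.0008 0.1618] w [-0.0004  0.0035  0.0193] rows 3.2355269824107435 0.13102439464696383
```

```bash
python3 drive.py '.002 .001 .05 0 0 .02 .7;.002 .001 .1 0 0 .02 .7;.002 .001 .13 0 0 .02 .7;.002 .001 .15 0 0 .02 .7;.002 .001 .162 0 0 .02 .7;.002 .001 .162 0 0 .02 .7;.002 .001 .162 0 0 .02 .3;.002 .001 .162 0 0 .02 .3;.002 .001 .162 0 0 .02 .3;.002 .001 .162 0 0 .02 .3' 30;python3 drive.py '0 0 0 0 0 0 .2;0 0 -.02 0 0 0 .2;0 0 -.05 0 0 0 .2;0 0 -.1 0 0 0 .2;0 0 -.12 0 0 0 .2' 30
python3 - <<'E'
from g import *
p=.13
r=tool(.13)
go([.512,.064,.12],tool(.13+1.571)); go([.512,.064,.12],r)
print(arm.sense()['qpos'])
E
```

```text
clock: 3.15
position: [0.507, -0.293, 0.0387]
tool_rot: [0.001, 0.47, 0.883, -0.0]
wrist_force: [-0.8, 0.9, 6.0]
opening: 0.417
grasp_force: 31.5
clock: 3.65
position: [0.5078, -0.2935, 0.1616]
tool_rot: [0.003, 0.47, 0.883, -0.0]
wrist_force: [0.4, 0.8, 0.4]
opening: 0.416
grasp_force: 30.8
d [0.2945 0.2029 0.0406] w [-0.0007  0.0058 -1.109 ] rows 7.198683166477626 7.393291038196514
d [0.2945 0.2029 0.0406] w [0.0034 0.0044 0.462 ] rows 7.198683166477626 3.080338868925205
[-0.5444  0.4532  1.7703 -0.      0.9125 -1.1364]
```

```bash
python3 drive.py '.295 .203 0 0 0 .462 .2;.295 .203 0 0 0 .462 .2;.295 .203 0 0 0 .462 .2;.295 .203 0 0 0 .462 .2;.295 .203 0 0 0 .462 .2;.295 .203 0 0 0 .462 .2;.295 .203 0 0 0 .462 .2;.295 .203 0 0 0 .462 .2;.295 .203 .04 0 0 .462 .2;.295 .203 .08 0 0 .462 .2;.295 .203 .12 0 0 .462 .2;.295 .203 .143 0 0 .462 .2;.295 .203 .154 0 0 .462 .2;.295 .203 .154 0 0 .462 .2;.295 .203 .154 0 0 .462 .2'; python3 drive.py '0 0 0 0 0 0 .65;0 0 0 0 0 0 .65;0 0 0 0 0 0 .65;0 0 -.05 0 0 0 .65;0 0 -.1 0 0 0 .65;0 0 -.15 0 0 0 .65;0 0 -.15 0 0 0 .65'
python3 - <<'E'
from g import *
BY=-1.592
go([.506,-.2,.16],tool(-.022)); go([.506,-.241,.16],tool(-.022))
E
```

```text
clock: 5.15
position: [0.5106, 0.0656, 0.0041]
tool_rot: [0.0, 0.66, 0.752, 0.0]
wrist_force: [-0.8, -0.4, -0.9]
opening: 0.415
grasp_force: 30.3
clock: 5.85
position: [0.5142, 0.066, 0.1597]
tool_rot: [0.004, 0.66, 0.752, 0.004]
wrist_force: [0.1, 0.4, -0.2]
opening: 0.649
grasp_force: 0.0
d [-0.2627 -0.0426 -0.0007] w [ 0.0117 -0.0006  0.1521] rows 5.32302329325714 1.0167893486708004
d [-0.3034 -0.0479 -0.0008] w [ 0.0117 -0.0006  0.1521] rows 6.142686441080497 1.0167893486708004
```

Go to the red tab and check with a wrist picture.

```bash
python3 drive.py '-.263 -.043 0 0 0 .152 .5;-.263 -.043 0 0 0 .152 .5;-.263 -.043 0 0 0 .152 .5;-.263 -.043 0 0 0 .152 .5;-.263 -.043 0 0 0 .152 .5;-.263 -.043 0 0 0 .152 .5;-.303 -.048 0 0 0 .152 .5;-.303 -.048 0 0 0 .152 .5;-.303 -.048 0 0 0 .152 .5;-.303 -.048 0 0 0 .152 .5'
python3 - <<'E'
from g import *
from m import comp
print(cur()[0])
c=snap('wrist','w2'); t=snap('top','top2')
for n,lo,hi,z in [('red',(0,120,80),(8,255,255),.036),('yel',(18,120,80),(35,255,255),.032)]:
    s,ce,r,p=comp(c,lo,hi,(0,0,640,300)); print(n,s,onzw(c,*ce,z))
a=cv2.resize(t['pixels'][170:300,240:330,::-1],None,fx=3,fy=3); a=cv2.copyMakeBorder(a,0,480-a.shape[0],0,0,0)
cv2.imwrite('pics/m2.png',cv2.resize(np.hstack([c['pixels'][:,:,::-1],a]),(800,421)))
E
```

```text
clock: 6.85
position: [0.5012, -0.2399, 0.1529]
tool_rot: [-0.001, 0.715, 0.699, -0.0]
wrist_force: [-1.1, 0.6, -0.3]
opening: 0.501
grasp_force: 0.0
[ 0.5012 -0.2399  0.1529]
red [ 510   17   59   23 1066] [ 0.6735 -0.0765  0.036 ]
yel [202 212  16  47 487] [ 0.4139 -0.2398  0.032 ]
```

View pics/m2.png

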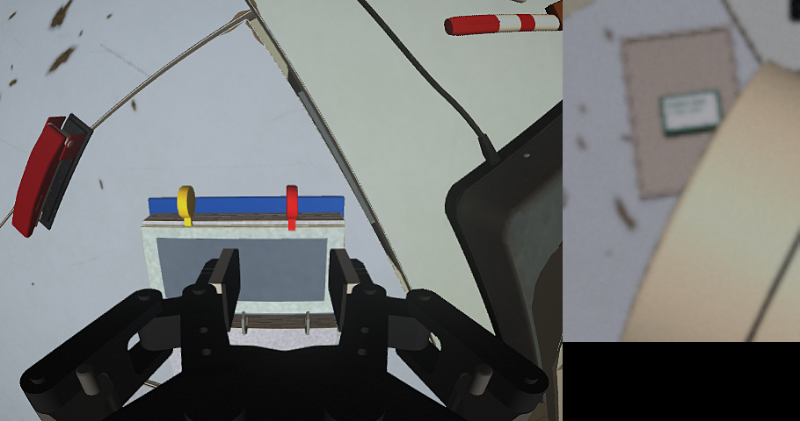

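The staples lie in the tray. In the wrist view the red tab stands at about (334,234) and the yellow one at (212,234) in original pixels.

Run:
```python
from g import *
from m import comp
c=load('wrist')
s,ce,r,p=comp(c,(0,120,80),(8,255,255),(310,190,360,280)); print(s,ce,onzw(c,*ce,.036))
s,ce,r,p=comp(c,(100,150,80),(125,255,255),(150,200,420,260)); print(s)
for u,v in [(170,225),(391,224)]: print(onzw(c,u,v,.004))
```

```text
[326 213  13  50 487] [331.6386 237.8029] [ 0.5066 -0.2438  0.036 ]
[ 221  224  104   19 1894]
[ 0.3692 -0.2384  0.004 ]
[ 0.5558 -0.242   0.004 ]
```

```bash
python3 drive.py '0 0 0 0 0 0 .5;0 .005 .03 0 0 0 .5;0 .005 .06 0 0 0 .5;0 .005 .07 0 0 0 .5;0 .005 .07 0 0 0 .5;0 .005 .07 0 0 0 .5;0 .005 .07 0 0 0 .5'
python3 - <<'E'
from g import *
print(cur()[0]);go([.506,-.241,.022],tool(-.019))
E
```

```text
clock: 7.65
position: [0.5075, -0.2416, 0.0846]
tool_rot: [0.001, 0.715, 0.699, 0.0]
wrist_force: [-0.1, -0.1, 0.9]
opening: 0.497
grasp_force: 0.0
[ 0.5075 -0.2416  0.0846]
d [ 0.0006 -0.0017  0.0626] w [ 0.0019  0.0009 -0.0029] rows 1.2529386426891425 0.024159518168136464
```

```bash
python3 drive.py '0 -.001 .03 0 0 0 .5;0 -.001 .05 0 0 0 .5;0 -.001 .062 0 0 0 .5;0 -.001 .062 0 0 0 .3;0 -.001 .062 0 0 0 0;0 -.001 .062 0 0 0 0;0 -.001 .062 0 0 0 0;0 -.001 .062 0 0 0 0;0 -.001 .062 0 0 0 0' 25
python3 - <<'E'
from g import *
P=cur(); print(P[0])
a=np.radians(np.arange(10,131,10))
c=np.array([.506-.0022,-.241-.118]) # under axis
for t in a:
    rr=.118
    h=rr*np.cos(t)-.002*np.sin(t)-rr; z=rr*np.sin(t)+.002*np.cos(t)-.002
    w=np.array([.019*h,h,z]); print(int(np.degrees(t)+.5),P[1].inv().apply(w))
E
```

```text
clock: 8.55
position: [0.5073, -0.2416, 0.0224]
tool_rot: [0.002, 0.715, 0.699, 0.001]
wrist_force: [5.2, 1.9, 0.0]
opening: 0.101
grasp_force: 29.2
[ 0.5073 -0.2416  0.0224]
10 [-0.0022  0.0001 -0.0205]
20 [-0.0079  0.0001 -0.0402]
30 [-0.0169  0.0002 -0.0587]
40 [-0.029   0.0003 -0.0753]
50 [-0.0438  0.0004 -0.0896]
60 [-0.0609  0.0005 -0.1011]
70 [-0.0797  0.0006 -0.1095]
80 [-0.0996  0.0006 -0.1144]
90 [-0.1202  0.0007 -0.1158]
100 [-0.1406  0.0007 -0.1137]
110 [-0.1604  0.0008 -0.108 ]
120 [-0.1789  0.0008 -0.099 ]
130 [-0.1955  0.0008 -0.0869]
```

```bash
python3 drive.py '-.002 0 -.02 0 0 0 0;-.008 0 -.04 0 0 0 0;-.017 0 -.059 0 0 0 0;-.029 0 -.075 0 0 0 0;-.044 0 -.09 0 0 0 0;-.061 0 -.101 0 0 0 0;-.08 .001 -.11 0 0 0 0;-.1 .001 -.114 0 0 0 0;-.12 .001 -.116 0 0 0 0;-.141 .001 -.114 0 0 0 0;-.16 .001 -.108 0 0 0 0;-.179 .001 -.099 0 0 0 0;-.195 .001 -.087 0 0 0 0;-.195 .001 -.087 0 0 0 0;-.195 .001 -.087 0 0 0 0;-.195 .001 -.087 0 0 0 .4;-.195 .001 -.087 0 0 0 .4;-.195 .001 -.087 0 0 0 .4;-.195 .001 -.12 0 0 0 .4;-.195 .001 -.16 0 0 0 .4'
python3 drive.py '.05 0 -.03 0 0 0 .5;.1 0 -.03 0 0 0 .5;.14 0 -.03 0 0 0 .5;.14 0 -.03 0 0 0 .5;.14 0 -.03 0 0 0 .5;.14 0 -.03 0 0 0 .5;.14 0 -.03 0 0 0 .5;.14 0 -.03 0 0 0 .5;.14 0 -.03 0 0 0 .5;.14 0 -.03 0 0 0 .5;.14 0 -.03 0 0 0 .5;.14 0 -.03 0 0 0 .5'
python3 - <<'E'
from g import *
print(cur()[0]);c=snap('wrist','w3')
t=snap('top'); 
a=cv2.resize(t['pixels'][170:300,240:330,::-1],None,fx=2,fy=2); b=cv2.resize(t['pixels'][175:290,390:510,::-1],(180,172)); a=np.vstack([a,b]);a=cv2.copyMakeBorder(a,0,480-a.shape[0],0,0,0)
cv2.imwrite('pics/m3.png',cv2.resize(np.hstack([c['pixels'][:,:,::-1],a]),(800,468)))
E
```

```text
clock: 10.55
position: [0.5007, -0.4348, 0.1798]
tool_rot: [-0.003, 0.715, 0.699, -0.0]
wrist_force: [0.6, -0.6, 0.2]
opening: 0.396
grasp_force: 0.0
clock: 11.75
position: [0.5054, -0.2963, 0.2113]
tool_rot: [-0.0, 0.715, 0.699, -0.0]
wrist_force: [0.4, -0.3, 0.5]
opening: 0.502
grasp_force: 0.0
[ 0.5054 -0.2963  0.2113]
```

View pics/m3.png

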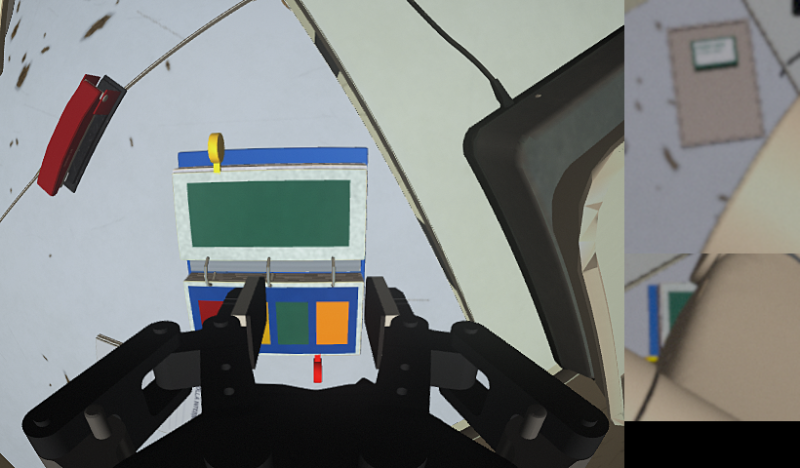

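The top leaf lies flat on the far page with its blue face and patches up. The lower leaf is green with its yellow tab at about (222,153) in original pixels. The staples are now further back but still inside the tray.

Run:
```python
from g import *
from m import comp
c=load('wrist')
s,ce,r,p=comp(c,(18,120,80),(35,255,255),(190,120,250,190)); print(s,ce,onzw(c,*ce,.032))
go([.416,-.2395,.08],tool(-.019));go([.416,-.2395,.018],tool(-.019))
```

```text
[213 136  16  41 471] [220.6624 154.6582] [ 0.4156 -0.2394  0.032 ]
d [ 0.0547 -0.0907  0.1313] w [ 0.     0.    -0.003] rows 3.3742726752786423 0.020126490578160756
d [ 0.0547 -0.0907  0.1933] w [ 0.     0.    -0.003] rows 4.408739955872631 0.020126490578160756
```

```bash
python3 drive.py '.03 -.045 .03 0 0 0 .5;.055 -.091 .06 0 0 0 .5;.055 -.091 .09 0 0 0 .5;.055 -.091 .131 0 0 0 .5;.055 -.091 .16 0 0 0 .5;.055 -.091 .18 0 0 0 .5;.055 -.091 .193 0 0 0 .5;.055 -.091 .193 0 0 0 .3;.055 -.091 .193 0 0 0 0;.055 -.091 .193 0 0 0 0;.055 -.091 .193 0 0 0 0;.055 -.091 .193 0 0 0 0;.055 -.091 .193 0 0 0 0' 25
```

```text
clock: 13.15
position: [0.4173, -0.2396, 0.0197]
tool_rot: [0.002, 0.715, 0.699, 0.001]
wrist_force: [4.6, 3.1, -3.0]
opening: 0.098
grasp_force: 28.8
```

```bash
python3 drive.py '-.002 0 -.02 0 0 0 0;-.007 0 -.04 0 0 0 0;-.016 0 -.059 0 0 0 0;-.028 0 -.076 0 0 0 0;-.042 0 -.09 0 0 0 0;-.058 0 -.102 0 0 0 0;-.077 .001 -.111 0 0 0 0;-.097 .001 -.116 0 0 0 0;-.117 .001 -.118 0 0 0 0;-.138 .001 -.116 0 0 0 0;-.158 .001 -.111 0 0 0 0;-.177 .001 -.103 0 0 0 0;-.194 .001 -.092 0 0 0 0;-.194 .001 -.092 0 0 0 0;-.194 .001 -.092 0 0 0 0;-.194 .001 -.092 0 0 0 .4;-.194 .001 -.092 0 0 0 .4;-.194 .001 -.092 0 0 0 .4;-.194 .001 -.12 0 0 0 .4;-.194 .001 -.16 0 0 0 .4'
python3 drive.py '.05 0 -.03 0 0 0 .5;.1 0 -.03 0 0 0 .5;.14 0 -.03 0 0 0 .5;.14 0 -.03 0 0 0 .5;.14 0 -.03 0 0 0 .5;.14 0 -.03 0 0 0 .5;.14 0 -.03 0 0 0 .5;.14 0 -.03 0 0 0 .5;.14 0 -.03 0 0 0 .5;.14 0 -.03 0 0 0 .5;.14 0 -.03 0 0 0 .5;.14 0 -.03 0 0 0 .5'
python3 - <<'E'
from g import *
print(cur()[0],arm.sense()['qpos']);c=snap('wrist','w4')
t=snap('top'); 
a=cv2.resize(t['pixels'][170:300,240:330,::-1],None,fx=2,fy=2); b=cv2.resize(t['pixels'][175:290,390:510,::-1],(180,172)); a=np.vstack([a,b]);a=cv2.copyMakeBorder(a,0,480-a.shape[0],0,0,0)
cv2.imwrite('pics/m4.png',cv2.resize(np.hstack([c['pixels'][:,:,::-1],a]),(800,468)))
E
```

```text
clock: 15.15
position: [0.4108, -0.4318, 0.1767]
tool_rot: [-0.003, 0.715, 0.699, -0.0]
wrist_force: [0.3, -0.7, -0.8]
opening: 0.401
grasp_force: 0.0
clock: 16.35
position: [0.4155, -0.2933, 0.2083]
tool_rot: [-0.0, 0.715, 0.699, -0.0]
wrist_force: [0.0, 0.6, -0.1]
opening: 0.5
grasp_force: 0.0
[ 0.4155 -0.2933  0.2083] [-0.6381  0.2839  1.9037 -0.0001  0.9541 -0.616 ]
```

View pics/m4.png

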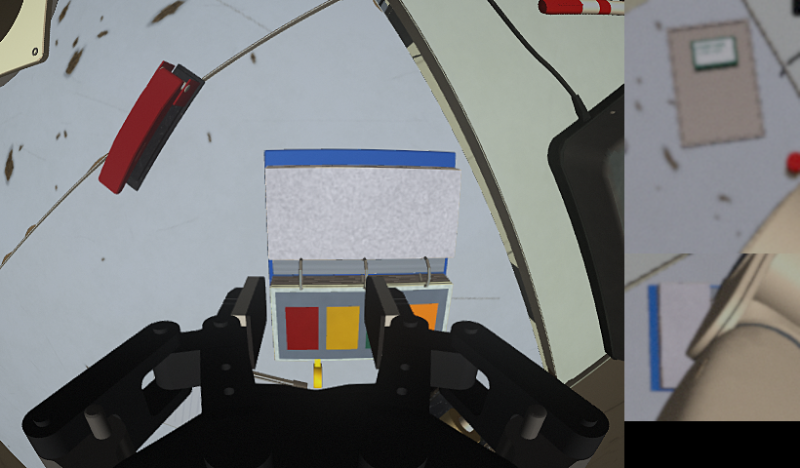

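Both leaves are turned: the lower leaf's grey face with patches is up on the far page, and the near page is uncovered. Its original-pixel corners are about (272,172), (472,173), (468,268) and (272,264). The staples are still inside the tray.

Run:
```python
from g import *
c=load('wrist')
q=np.array([onzw(c,u*1.025,v*1.025,.03) for u,v in [(265,168),(461,169),(457,262),(265,258)]]);e=np.roll(q,-1,0)-q
print(q.mean(0),np.linalg.norm(e,axis=1),np.arctan2(e[:,1],e[:,0]))
go([.5,.05,.28],tool(1.1));go([.48,.355,.30],tool(2.239))
```

```text
[ 0.461  -0.2994  0.03  ] [0.181  0.0923 0.1888 0.0848] [-0.0111 -1.5389  3.0909  1.5159]
d [ 0.345   0.0769 -0.0717] w [-0.      0.     -1.1219] rows 7.2130849767794 7.479470137933612
d [ 0.6495  0.0503 -0.0917] w [-0.     -0.     -2.2609] rows 13.156670900088935 15.072803470969445
```

```bash
python3 drive.py '0 0 -.05 0 0 -.15 .5;.345 .077 -.072 0 0 -1.12 .5;.345 .077 -.072 0 0 -1.12 .5;.345 .077 -.072 0 0 -1.12 .5;.345 .077 -.072 0 0 -1.12 .5;.345 .077 -.072 0 0 -1.12 .5;.345 .077 -.072 0 0 -1.12 .5;.345 .077 -.072 0 0 -1.12 .5;.65 .05 -.092 0 0 -2.26 .5;.65 .05 -.092 0 0 -2.26 .5;.65 .05 -.092 0 0 -2.26 .5;.65 .05 -.092 0 0 -2.26 .5;.65 .05 -.092 0 0 -2.26 .5;.65 .05 -.092 0 0 -2.26 .5;.65 .05 -.092 0 0 -2.26 .5;.65 .05 -.092 0 0 -2.26 .5;.65 .05 -.092 0 0 -2.26 .5;.65 .05 -.092 0 0 -2.26 .5;.65 .05 -.092 0 0 -2.26 .5'
python3 - <<'E'
from g import *
print(cur()[0],arm.sense()['qpos']);c=snap('wrist','w5')
E
```

```text
clock: 18.35
position: [0.4799, 0.3551, 0.3004]
tool_rot: [-0.0, -0.326, 0.945, -0.0]
wrist_force: [-0.7, 0.5, 0.5]
opening: 0.501
grasp_force: 0.0
[0.4799 0.3551 0.3004] [ 0.6171  0.3113  1.6283 -0.      1.2021 -1.6184]
```

View pics/w5.png

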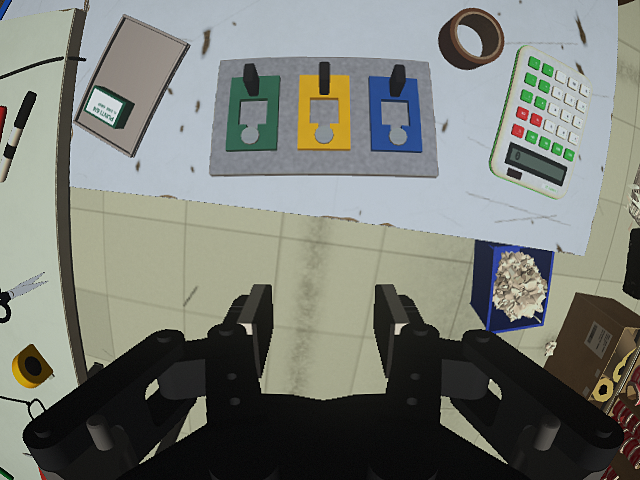

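The wrist view shows all three samples on the panel: green (253,113), yellow (324,112) and blue (397,112), each with its black fin at the top. The panel corners are about (220,59), (430,62), (438,177) and (210,175).

```bash
cat > disp.py <<'E'
from g import *
from m import comp
c=load('wrist')
psi=.668; C0=np.array([.405,.2945,.07])
n=np.array([-np.sin(.35)*np.cos(psi),-np.sin(.35)*np.sin(psi),np.cos(.35)])
def onp(u,v,h):
    o,d=rayw(c,u,v); return o+d*(n@(C0+n*h-o))/(n@d)
E
python3 - <<'E'
from disp import *
q=np.array([onp(u,v,0) for u,v in [(220,59),(430,62),(438,177),(210,175)]]);e=np.roll(q,-1,0)-q
print(q.mean(0),np.linalg.norm(e,axis=1),np.arctan2(e[:,1],e[:,0]))
for nm,lo,hi,box in [('blue',(100,100,60),(125,255,255),(360,60,440,170)),('yel',(15,120,100),(35,255,255),(290,60,360,170)),('green',(60,70,40),(95,255,255),(220,60,290,170))]:
    s,ce,r,p=comp(c,lo,hi,box); print(nm,s,onp(*r[0],.006), onp(s[0]+s[2]/2-.5,s[1]+s[3]/2-.5,.006))
E
```

```text
[0.404  0.2989 0.0707] [0.2254 0.1298 0.2218 0.1313] [ 2.2209  0.641  -0.9143 -2.4718]
blue [ 369   76   53   77 2491] [0.3633 0.3544 0.078 ] [0.3632 0.3545 0.078 ]
yel [ 297   75   54   76 2716] [0.4064 0.2994 0.0779] [0.4064 0.2994 0.0779]
green [ 226   76   54   76 2481] [0.449  0.2443 0.0776] [0.4489 0.2444 0.0776]
```

```bash
cat > s.py <<'E'
from g import *
psi=.664; RS=tool(psi+np.pi/2,.35,psi)
O={'blue':[.364,.3548,.0707],'yel':[.4068,.2998,.0707],'green':[.4498,.2447,.0707]}
NP=np.array([.461,-.301]);YB=-1.590
def hang(n,h): # TCP over fin of hanging sample n, tip h above underside
    return np.array(O[n])+RS.apply([.026,0,-h]),RS   # tool x = -sample x
def place(y,z):
    c,s=np.cos(YB),np.sin(YB); x=-.026
    return [NP[0]+c*x-s*y,NP[1]+s*x+c*y,z],tool(YB+np.pi/2)
E
python3 - <<'E'
from s import *
go(*hang('yel',.09));go(*hang('yel',.0125),hang('yel',.09))
E
```

```text
d [0.1469 0.0017 0.1541] w [ 0.0002 -0.35    0.0009] rows 4.256995417546496 2.33331028115051
d [0.     0.     0.0775] w [0. 0. 0.] rows 1.5499999999999987 0.0
```

```bash
python3 drive.py '.05 .001 .04 0 -.12 0 .5;.1 .002 .08 0 -.24 0 .5;.147 .002 .12 0 -.35 0 .5;.147 .002 .154 0 -.35 0 .5;.147 .002 .154 0 -.35 0 .5;.147 .002 .154 0 -.35 0 .5;.147 .002 .154 0 -.35 0 .5'
python3 - <<'E'
from s import *
go(*hang('yel',.0125)); c=snap('wrist','w6')
E
```

```text
clock: 19.1
position: [0.3644, 0.2667, 0.1471]
tool_rot: [0.165, -0.322, 0.931, 0.057]
wrist_force: [0.5, 0.3, 0.8]
opening: 0.5
grasp_force: 0.0
d [ 0.0017 -0.0001  0.0778] w [0.0008 0.0011 0.0018] rows 1.5555212120321595 0.015063254603740068
```

View pics/w6.png

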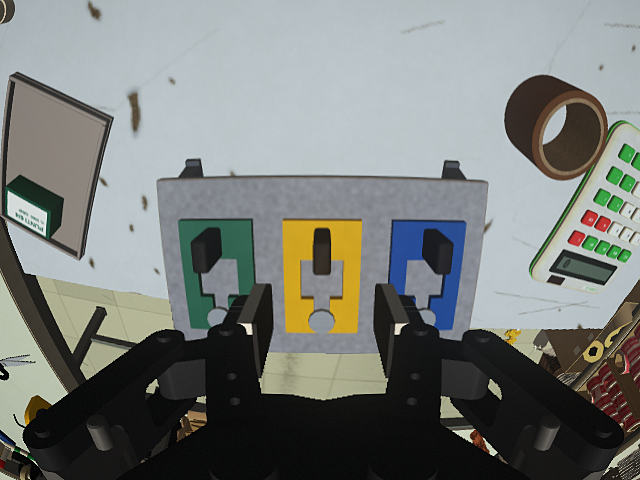

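Looking down the slope, the yellow fin (321,250) is centred between the fingers (322). Descend, grip, slide, lift.

```bash
python3 drive.py '.001 0 .03 0 0 0 .5;.001 0 .06 0 0 0 .5;.001 0 .078 0 0 0 .5;.001 0 .078 0 0 0 .4;.001 0 .078 0 0 0 0;.001 0 .078 0 0 0 0;.001 0 .078 0 0 0 0;.001 0 .078 0 0 0 0;.001 0 .078 0 0 0 0' 50
python3 drive.py '-.007 0 0 0 0 0 0;-.014 0 0 0 0 0 0;-.021 0 0 0 0 0 0;-.028 0 0 0 0 0 0;-.028 0 0 0 0 0 0;-.028 0 0 0 0 0 0'
```

```text
clock: 20.05
position: [0.3848, 0.283, 0.0749]
tool_rot: [0.166, -0.322, 0.93, 0.057]
wrist_force: [-2.2, 0.5, 9.0]
opening: 0.105
grasp_force: 50.2
clock: 20.65
position: [0.4038, 0.2982, 0.0838]
tool_rot: [0.164, -0.323, 0.931, 0.057]
wrist_force: [-5.0, -3.3, 8.7]
opening: 0.112
grasp_force: 50.5
```

```bash
python3 drive.py '-.001 0 -.005 0 0 0 0;-.001 0 -.01 0 0 0 0;-.001 0 -.015 0 0 0 0;-.001 0 -.02 0 0 0 0;-.001 0 -.03 0 0 0 0;-.001 0 -.05 0 0 0 0;-.001 0 -.08 0 0 0 0;-.001 0 -.08 0 0 0 0'
python3 - <<'E'
from s import *
P=cur();print(P[0],arm.sense()['qpos'])
go([.5,.05,.24],tool(1.1));go(*place(0,.14));
E
```

```text
clock: 21.45
position: [0.384, 0.2824, 0.1616]
tool_rot: [0.166, -0.322, 0.93, 0.057]
wrist_force: [0.6, -0.4, -0.5]
opening: 0.109
grasp_force: 48.9
[0.384  0.2824 0.1616] [ 0.5929  0.2088  2.2268  0.0736  0.3544 -1.7097]
d [ 0.0223 -0.2543 -0.0917] w [0.2008 0.3144 1.1257] rows 5.425273676296019 7.9059722158695855
d [ 0.274  -0.4858 -0.0779] w [0.3979 0.1887 2.2289] rows 11.262744645204572 15.146730597740769
```

```bash
python3 drive.py '.022 -.254 -.092 .2 .31 1.13 0;.022 -.254 -.092 .2 .31 1.13 0;.022 -.254 -.092 .2 .31 1.13 0;.022 -.254 -.092 .2 .31 1.13 0;.022 -.254 -.092 .2 .31 1.13 0;.022 -.254 -.092 .2 .31 1.13 0;.274 -.486 -.078 .4 .19 2.23 0;.274 -.486 -.078 .4 .19 2.23 0;.274 -.486 -.078 .4 .19 2.23 0;.274 -.486 -.078 .4 .19 2.23 0;.274 -.486 -.078 .4 .19 2.23 0;.274 -.486 -.078 .4 .19 2.23 0;.274 -.486 -.078 .4 .19 2.23 0;.274 -.486 -.078 .4 .19 2.23 0;.274 -.486 -.078 .4 .19 2.23 0;.274 -.486 -.078 .4 .19 2.23 0;.274 -.486 -.078 .4 .19 2.23 0;.274 -.486 -.078 .4 .19 2.23 0'
python3 - <<'E'
from s import *
print(cur()[0]);go(*place(0,.0435)); c=snap('wrist','w7')
E
```

```text
clock: 23.25
position: [0.461, -0.2754, 0.1377]
tool_rot: [-0.001, 0.714, 0.7, -0.003]
wrist_force: [0.3, 0.1, -0.3]
opening: 0.105
grasp_force: 49.1
[ 0.461  -0.2754  0.1377]
d [0.0007 0.0011 0.0942] w [-0.0059  0.0032  0.0002] rows 1.8842977417760913 0.04448336109998605
```

View pics/w7.png

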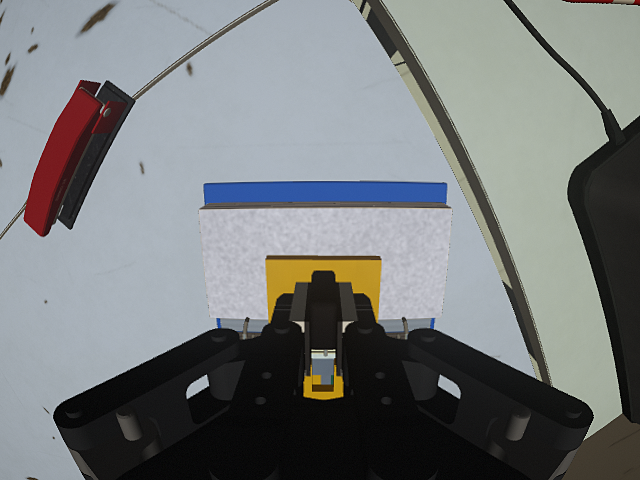

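The yellow sample is held level and square, centred over the near page (plaque edge at y=257, x from 266 to 381). Lower it carefully.

```bash
python3 drive.py '0 0 .04 0 0 0 0;0 .001 .07 0 0 0 0;0 .001 .085 -.005 .003 0 0;0 .001 .09 -.005 .003 0 0;0 .001 .094 -.005 .003 0 0;0 .001 .094 -.005 .003 0 0;0 .001 .094 -.005 .003 0 0'
```

```text
clock: 24.0
position: [0.4622, -0.2761, 0.0449]
tool_rot: [0.001, 0.714, 0.7, -0.0]
wrist_force: [-0.0, -0.9, -0.0]
opening: 0.106
grasp_force: 49.1
```

```bash
python3 drive.py '0 0 .002 0 0 0 0;0 0 .004 0 0 0 0;0 0 .004 0 0 0 0';python3 drive.py '0 0 .001 0 0 0 0;0 0 .003 0 0 0 0;0 0 .003 0 0 0 0'
```

```text
clock: 24.3
position: [0.4624, -0.2762, 0.043]
tool_rot: [0.001, 0.714, 0.7, -0.0]
wrist_force: [-6.5, 4.8, 28.3]
opening: 0.111
grasp_force: 53.3
clock: 24.6
position: [0.4625, -0.2763, 0.0427]
tool_rot: [0.001, 0.714, 0.7, -0.0]
wrist_force: [-14.0, 8.5, 60.3]
opening: 0.106
grasp_force: 58.5
```

```bash
python3 drive.py '0 0 -.004 0 0 0 0;0 0 -.006 0 0 0 .2;0 0 -.006 0 0 0 .45;0 0 -.006 0 0 0 .45;0 0 -.006 0 0 0 .45;0 0 -.03 0 0 0 .45;0 0 -.06 0 0 0 .45;0 0 -.1 0 0 0 .45;0 0 -.13 0 0 0 .45;0 0 -.13 0 0 0 .45;0 0 -.13 0 0 0 .45'
python3 - <<'E'
from s import *
print(cur()[0])
go([.5,.05,.24],tool(1.1,.17,psi));go(*hang('blue',.12));
E
```

```text
clock: 25.7
position: [0.4618, -0.2758, 0.1672]
tool_rot: [0.0, 0.714, 0.7, -0.0]
wrist_force: [0.4, 0.4, -0.4]
opening: 0.451
grasp_force: 0.0
[ 0.4618 -0.2758  0.1672]
d [ 0.3265  0.0316 -0.0731] w [-0.1096 -0.0207 -1.1221] rows 6.7207026588896035 7.51749174396765
d [ 0.587  -0.1615 -0.0078] w [-0.3946 -0.1864 -2.2273] rows 12.177371127636757 15.130841841589984
```

```bash
python3 drive.py '.326 .032 -.073 -.11 -.02 -1.12 .45;.326 .032 -.073 -.11 -.02 -1.12 .45;.326 .032 -.073 -.11 -.02 -1.12 .45;.326 .032 -.073 -.11 -.02 -1.12 .45;.326 .032 -.073 -.11 -.02 -1.12 .45;.326 .032 -.073 -.11 -.02 -1.12 .45;.326 .032 -.073 -.11 -.02 -1.12 .45;.587 -.161 -.008 -.395 -.186 -2.23 .45;.587 -.161 -.008 -.395 -.186 -2.23 .45;.587 -.161 -.008 -.395 -.186 -2.23 .45;.587 -.161 -.008 -.395 -.186 -2.23 .45;.587 -.161 -.008 -.395 -.186 -2.23 .45;.587 -.161 -.008 -.395 -.186 -2.23 .45;.587 -.161 -.008 -.395 -.186 -2.23 .45;.587 -.161 -.008 -.395 -.186 -2.23 .45;.587 -.161 -.008 -.395 -.186 -2.23 .45;.587 -.161 -.008 -.395 -.186 -2.23 .45;.587 -.161 -.008 -.395 -.186 -2.23 .45;.587 -.161 -.008 -.395 -.186 -2.23 .45;.587 -.161 -.008 -.395 -.186 -2.23 .45'
python3 - <<'E'
from s import *
print(cur()[0]);go(*hang('blue',.0125))
c=snap('wrist'); t=snap('top'); 
a=cv2.resize(t['pixels'][170:300,240:330,::-1],None,fx=2,fy=2); b=cv2.resize(t['pixels'][175:290,390:510,::-1],(180,172)); a=np.vstack([a,b]);a=cv2.copyMakeBorder(a,0,480-a.shape[0],0,0,0)
cv2.imwrite('pics/m8.png',cv2.resize(np.hstack([c['pixels'][:,:,::-1],a]),(800,468)))
E
```

```text
clock: 27.7
position: [0.3129, 0.3143, 0.1748]
tool_rot: [0.164, -0.322, 0.931, 0.057]
wrist_force: [-0.5, 0.0, 0.3]
opening: 0.449
grasp_force: 0.0
[0.3129 0.3143 0.1748]
d [0.0004 0.0003 0.1076] w [ 0.0013 -0.0007  0.0013] rows 2.152538330211925 0.013331564726805337
```

View pics/m8.png

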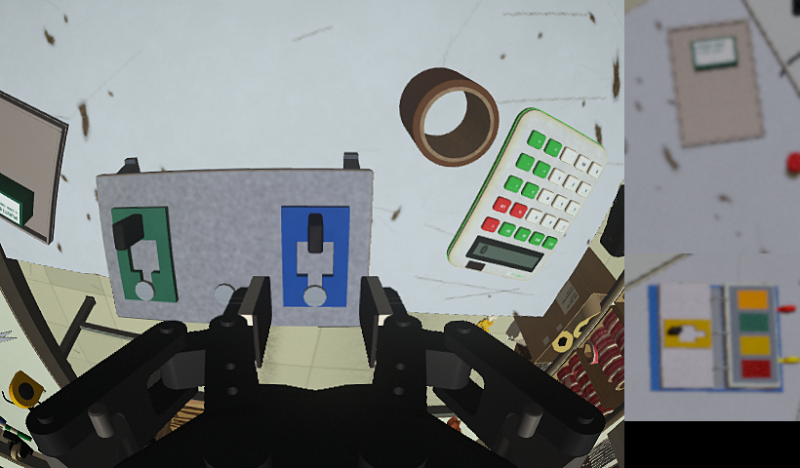

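The yellow sample lies in the middle of the near page with both leaves over, and the blue fin (316,232) is centred between the fingers. The staples are still inside the tray.

```bash
python3 drive.py '0 0 .04 0 0 0 .45;0 0 .08 0 0 0 .45;0 0 .1 0 0 0 .45;0 0 .107 0 0 0 .45;0 0 .107 0 0 0 .3;0 0 .107 0 0 0 0;0 0 .107 0 0 0 0;0 0 .107 0 0 0 0;0 0 .107 0 0 0 0;0 0 .107 0 0 0 0' 50
python3 drive.py '-.007 0 0 0 0 0 0;-.014 0 0 0 0 0 0;-.021 0 0 0 0 0 0;-.029 0 0 0 0 0 0;-.029 0 0 0 0 0 0;-.029 0 0 0 0 0 0;-.029 0 -.005 0 0 0 0;-.029 0 -.01 0 0 0 0;-.029 0 -.015 0 0 0 0;-.029 0 -.02 0 0 0 0;-.029 0 -.03 0 0 0 0;-.029 0 -.05 0 0 0 0;-.029 0 -.08 0 0 0 0;-.029 0 -.08 0 0 0 0;-.029 0 -.08 0 0 0 0'
python3 - <<'E'
from s import *
P=cur();print(P[0],arm.sense()['qpos'])
go([.5,.05,.24],tool(1.1));go(*place(-.057,.14));
E
```

```text
clock: 28.8
position: [0.3416, 0.3373, 0.0748]
tool_rot: [0.165, -0.322, 0.93, 0.057]
wrist_force: [0.2, -0.5, -0.9]
opening: 0.105
grasp_force: 48.9
clock: 30.3
position: [0.3416, 0.3372, 0.1605]
tool_rot: [0.165, -0.322, 0.93, 0.058]
wrist_force: [0.2, 0.0, -1.5]
opening: 0.105
grasp_force: 48.9
[0.3416 0.3372 0.1605] [ 0.7775  0.217   2.2186 -0.1063  0.3578 -1.3669]
d [ 0.0224 -0.3236 -0.0933] w [0.201  0.3124 1.1251] rows 6.750639851911744 7.899083280560436
d [ 0.3153 -0.5192 -0.0945] w [0.3968 0.1866 2.2285] rows 12.294604027729262 15.141497320670528
```

```bash
python3 drive.py '.022 -.324 -.093 .2 .31 1.13 0;.022 -.324 -.093 .2 .31 1.13 0;.022 -.324 -.093 .2 .31 1.13 0;.022 -.324 -.093 .2 .31 1.13 0;.022 -.324 -.093 .2 .31 1.13 0;.022 -.324 -.093 .2 .31 1.13 0;.022 -.324 -.093 .2 .31 1.13 0;.315 -.519 -.094 .397 .187 2.228 0;.315 -.519 -.094 .397 .187 2.228 0;.315 -.519 -.094 .397 .187 2.228 0;.315 -.519 -.094 .397 .187 2.228 0;.315 -.519 -.094 .397 .187 2.228 0;.315 -.519 -.094 .397 .187 2.228 0;.315 -.519 -.094 .397 .187 2.228 0;.315 -.519 -.094 .397 .187 2.228 0;.315 -.519 -.094 .397 .187 2.228 0;.315 -.519 -.094 .397 .187 2.228 0;.315 -.519 -.094 .397 .187 2.228 0;.315 -.519 -.094 .397 .187 2.228 0;.315 -.519 -.094 .397 .187 2.228 0'
python3 - <<'E'
from s import *
print(cur()[0]);go(*place(-.057,.045))
E
```

```text
clock: 32.3
position: [0.4047, -0.2734, 0.1395]
tool_rot: [-0.0, 0.713, 0.701, -0.001]
wrist_force: [-0.1, 0.2, -0.3]
opening: 0.106
grasp_force: 49.1
[ 0.4047 -0.2734  0.1395]
d [-0.0003  0.      0.0945] w [-0.0019  0.0018  0.0019] rows 1.8896801078523373 0.02132246951477453
```

```bash
python3 drive.py '0 0 .04 0 0 0 0;0 0 .07 0 0 0 0;0 0 .085 0 0 0 0;0 0 .091 0 0 0 0;0 0 .0945 0 0 0 0;0 0 .0945 0 0 0 0;0 0 .096 0 0 0 0;0 0 .096 0 0 0 0'
```

```text
clock: 33.1
position: [0.4047, -0.2742, 0.0442]
tool_rot: [0.001, 0.714, 0.7, -0.001]
wrist_force: [0.6, -0.2, -0.4]
opening: 0.107
grasp_force: 49.1
```

```bash
python3 drive.py '0 0 0 0 0 0 .2;0 0 0 0 0 0 .4;0 0 0 0 0 0 .4;0 0 0 0 0 0 .4;0 0 -.03 0 0 0 .4;0 0 -.06 0 0 0 .45;0 0 -.1 0 0 0 .45;0 0 -.13 0 0 0 .45;0 0 -.13 0 0 0 .45;0 0 -.13 0 0 0 .45'
python3 - <<'E'
from s import *
print(cur()[0])
go([.5,.05,.24],tool(1.1,.17,psi));go(*hang('green',.12));
E
```

```text
clock: 34.1
position: [0.4047, -0.2739, 0.174]
tool_rot: [0.001, 0.714, 0.7, -0.001]
wrist_force: [-0.4, -0.5, 0.1]
opening: 0.453
grasp_force: 0.0
[ 0.4047 -0.2739  0.174 ]
d [ 0.3254  0.0891 -0.0669] w [-0.1112 -0.0195 -1.1204] rows 6.879254405230061 7.506998737086267
d [ 0.4779 -0.0156 -0.0017] w [-0.3968 -0.1864 -2.2252] rows 9.56384460048115 15.120021824648633
```

```bash
python3 drive.py '.325 .089 -.067 -.11 -.02 -1.12 .45;.325 .089 -.067 -.11 -.02 -1.12 .45;.325 .089 -.067 -.11 -.02 -1.12 .45;.325 .089 -.067 -.11 -.02 -1.12 .45;.325 .089 -.067 -.11 -.02 -1.12 .45;.325 .089 -.067 -.11 -.02 -1.12 .45;.325 .089 -.067 -.11 -.02 -1.12 .45;.478 -.016 -.002 -.397 -.186 -2.225 .45;.478 -.016 -.002 -.397 -.186 -2.225 .45;.478 -.016 -.002 -.397 -.186 -2.225 .45;.478 -.016 -.002 -.397 -.186 -2.225 .45;.478 -.016 -.002 -.397 -.186 -2.225 .45;.478 -.016 -.002 -.397 -.186 -2.225 .45;.478 -.016 -.002 -.397 -.186 -2.225 .45;.478 -.016 -.002 -.397 -.186 -2.225 .45;.478 -.016 -.002 -.397 -.186 -2.225 .45;.478 -.016 -.002 -.397 -.186 -2.225 .45;.478 -.016 -.002 -.397 -.186 -2.225 .45;.478 -.016 -.002 -.397 -.186 -2.225 .45'
python3 - <<'E'
from s import *
print(cur()[0]);go(*hang('green',.0125))
E
```

```text
clock: 36.0
position: [0.3973, 0.2044, 0.1742]
tool_rot: [0.163, -0.32, 0.931, 0.058]
wrist_force: [0.3, 0.5, 0.0]
opening: 0.45
grasp_force: 0.0
[0.3973 0.2044 0.1742]
d [-0.0008 -0.0008  0.1074] w [ 0.0019 -0.0016 -0.0019] rows 2.1486119625172586 0.02068081643897542
```

```bash
python3 drive.py '0 0 .04 0 0 0 .45;0 0 .08 0 0 0 .45;0 0 .1 0 0 0 .45;0 0 .107 0 0 0 .45;0 0 .107 0 0 0 .3;0 0 .107 0 0 0 0;0 0 .107 0 0 0 0;0 0 .107 0 0 0 0;0 0 .107 0 0 0 0;0 0 .107 0 0 0 0' 50
python3 drive.py '-.007 0 0 0 0 0 0;-.014 0 0 0 0 0 0;-.021 0 0 0 0 0 0;-.029 0 0 0 0 0 0;-.029 0 0 0 0 0 0;-.029 0 0 0 0 0 0;-.029 0 -.005 0 0 0 0;-.029 0 -.01 0 0 0 0;-.029 0 -.015 0 0 0 0;-.029 0 -.02 0 0 0 0;-.029 0 -.03 0 0 0 0;-.029 0 -.05 0 0 0 0;-.029 0 -.08 0 0 0 0;-.029 0 -.08 0 0 0 0;-.029 0 -.08 0 0 0 0'
python3 - <<'E'
from s import *
P=cur();print(P[0],arm.sense()['qpos'])
go([.5,.05,.24],tool(1.1));go(*place(.057,.14));
E
```

```text
clock: 37.0
position: [0.4264, 0.2273, 0.0746]
tool_rot: [0.164, -0.321, 0.931, 0.058]
wrist_force: [0.2, 0.5, -2.0]
opening: 0.106
grasp_force: 50.0
clock: 38.5
position: [0.4266, 0.227, 0.1603]
tool_rot: [0.165, -0.321, 0.931, 0.058]
wrist_force: [-0.2, 0.1, -1.2]
opening: 0.109
grasp_force: 50.0
[0.4266 0.227  0.1603] [ 0.4098  0.2235  2.2097  0.2404  0.3773 -2.0335]
d [ 0.0205 -0.1846 -0.0927] w [0.2006 0.3123 1.122 ] rows 4.151725240564191 7.878904393570085
d [ 0.2298 -0.453  -0.0634] w [0.3962 0.1867 2.2255] rows 10.237394404242504 15.1209235178163
```

```bash
python3 drive.py '.02 -.185 -.093 .2 .31 1.12 0;.02 -.185 -.093 .2 .31 1.12 0;.02 -.185 -.093 .2 .31 1.12 0;.02 -.185 -.093 .2 .31 1.12 0;.02 -.185 -.093 .2 .31 1.12 0;.02 -.185 -.093 .2 .31 1.12 0;.02 -.185 -.093 .2 .31 1.12 0;.23 -.453 -.063 .396 .187 2.225 0;.23 -.453 -.063 .396 .187 2.225 0;.23 -.453 -.063 .396 .187 2.225 0;.23 -.453 -.063 .396 .187 2.225 0;.23 -.453 -.063 .396 .187 2.225 0;.23 -.453 -.063 .396 .187 2.225 0;.23 -.453 -.063 .396 .187 2.225 0;.23 -.453 -.063 .396 .187 2.225 0;.23 -.453 -.063 .396 .187 2.225 0;.23 -.453 -.063 .396 .187 2.225 0;.23 -.453 -.063 .396 .187 2.225 0;.23 -.453 -.063 .396 .187 2.225 0'
python3 - <<'E'
from s import *
print(cur()[0]);go(*place(.058,.044)); c=snap('wrist','w9')
E
```

```text
clock: 40.4
position: [0.5181, -0.2758, 0.1384]
tool_rot: [-0.001, 0.713, 0.701, -0.001]
wrist_force: [-0.2, 0.5, -0.8]
opening: 0.105
grasp_force: 49.9
[ 0.5181 -0.2758  0.1384]
d [-0.0003  0.0016  0.0944] w [-0.0028  0.0004  0.0023] rows 1.888154869565127 0.02416303965296857
```

View pics/w9.png

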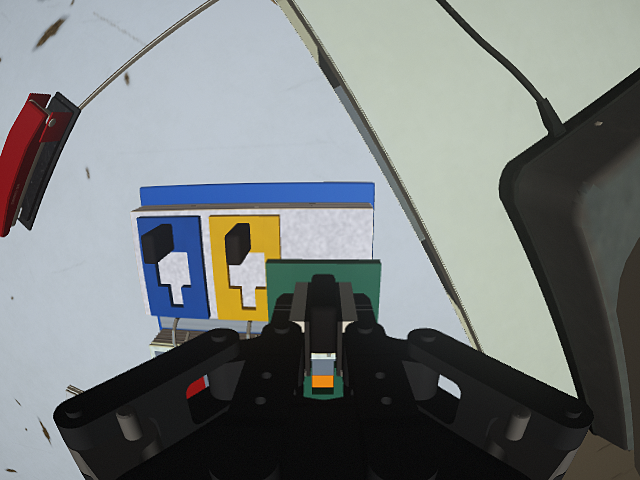

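Blue (170,267) and yellow (245,267) lie side by side on the page. Green is held above the free third on the right. Lower it and release.

```bash
python3 drive.py '0 .002 .04 0 0 0 0;0 .002 .07 0 0 0 0;0 .002 .085 0 0 0 0;0 .002 .091 0 0 0 0;0 .002 .0935 0 0 0 0;0 .002 .0935 0 0 0 0;0 .002 .0945 0 0 0 0;0 .002 .0945 0 0 0 0'
python3 drive.py '0 0 0 0 0 0 .2;0 0 0 0 0 0 .4;0 0 0 0 0 0 .4;0 0 0 0 0 0 .4;0 0 -.03 0 0 0 .4;0 0 -.06 0 0 0 .45;0 0 -.1 0 0 0 .45;.05 0 -.14 0 0 0 .45;.1 0 -.17 0 0 0 .45;.15 0 -.17 0 0 0 .45;.2 0 -.17 0 0 0 .45;.25 0 -.17 0 0 0 .45;.3 0 -.17 0 0 0 .45;.3 0 -.17 0 0 0 .45;.3 0 -.17 0 0 0 .45'
python3 - <<'E'
from s import *
from m import comp
t=snap('top')
for nm,lo,hi,x0 in [('blue',(100,150,60),(125,255,255),(412,190,460,270)),('yel',(20,120,100),(35,255,255),(416,200,450,260)),('green',(60,70,40),(95,255,255),(412,180,450,230))]:
    try:
        s,ce,r,p=comp(t,lo,hi,x0); w=onz(t,*r[0],.036); d=w[:2]-NP; c,q=np.cos(YB),np.sin(YB); print(nm,s,np.round([c*d[0]+q*d[1],-q*d[0]+c*d[1]],4))
    except Exception as e: print(nm,e)
b=cv2.resize(t['pixels'][180:280,395:505,::-1],(550,500),interpolation=2);a=cv2.resize(t['pixels'][170:260,250:325,::-1],(225,270));a=cv2.copyMakeBorder(a,0,230,0,0,0)
cv2.imwrite('pics/m10.png',np.hstack([b,a]))
E
```

```text
clock: 41.25
position: [0.5206, -0.2766, 0.0453]
tool_rot: [0.0, 0.714, 0.701, -0.001]
wrist_force: [-0.1, 0.4, -1.2]
opening: 0.105
grasp_force: 50.0
clock: 42.75
position: [0.5258, 0.0263, 0.2142]
tool_rot: [-0.001, 0.712, 0.702, -0.001]
wrist_force: [1.6, 0.4, 0.6]
opening: 0.448
grasp_force: 0.0
blue [419 244  31  18 300] [ 0.0009 -0.059 ]
yel [417 220  32  20 403] [-0.001  -0.0011]
green [417 198  32  18 327] [0.0007 0.0577]
```

View pics/m10.png

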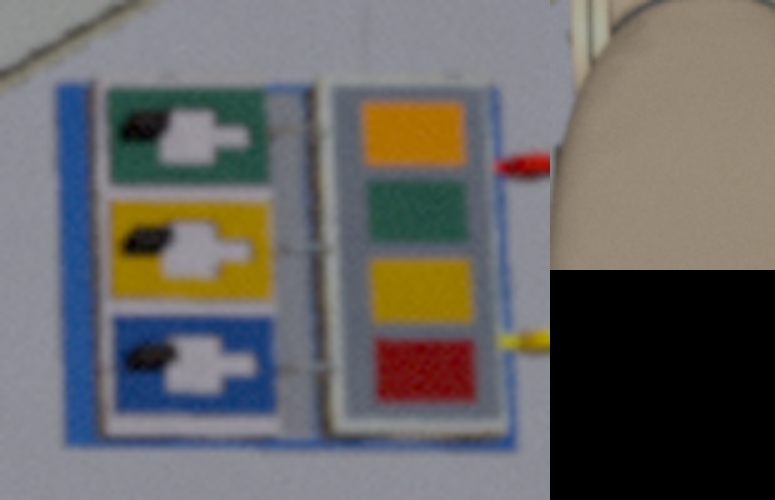

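The three samples lie flat on the near page at (190,135), (190,248) and (193,363), centred within a few mm of plan. Both leaves are flat on the far page. The arm hides the tray, so move aside for one last check.

```bash
python3 drive.py '-.05 0 -.05 0 0 0 .45;-.1 0 -.05 0 0 0 .45;-.15 0 -.05 0 0 0 .45;-.2 0 -.05 0 0 0 .45;-.2 0 -.05 0 0 0 .45;-.2 0 -.05 0 0 0 .45'
python3 - <<'E'
from s import *
from m import comp
t=snap('top')
s,ce,r,p=comp(t,(55,60,20),(95,255,200),(255,175,312,250)); w=onz(t,*ce,.02); d=w[:2]-[.512,.064]; c,q=np.cos(.13),np.sin(.13)
print(s,w,[c*d[0]+q*d[1],-q*d[0]+c*d[1]], arm.sense()['wrist_force'])
E
```

```text
clock: 43.4
position: [0.5216, -0.1796, 0.2641]
tool_rot: [-0.0, 0.715, 0.699, -0.001]
wrist_force: [-0.1, 0.1, -0.2]
opening: 0.451
grasp_force: 0.0
[277 202  20   4  25] [0.5331 0.0653 0.02  ] [np.float64(0.021121394590182595), np.float64(-0.0014877708484595487)] [ 0.0573  0.2489 -0.407 ]
```

Staples are well inside the tray. Hand in.

```bash
python3 -c "
from workcell import arm, workorder, read_camera
print(workorder.finish_job())"
```

```text
the job is handed in; nothing more can be done
None
```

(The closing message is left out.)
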